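# Slide the loaded nest under the press and shut the guard

### The job

Make the arbor press ready for its stroke: with your fingertips push the loaded slide in under the ram, fully home against its stop, and then push the clear yellow-framed guard fully shut across the front of it. Push the push plate and the guard from their outer faces and do not pinch them; do not touch the stick bundle in the nest, which must stay seated upright, and leave the other things on the bench where they are.

Things in the scene. Friction and masses are not known exactly. Their poses are not given: they have to be found in the camera images.
- press: Grey cast arbor press on a dark board. Origin on the bench below the ram axis; x points from its open front to the column behind, y to the left seen from the front. Board x -0.33 to 0.23, y +-0.135, 18 mm thick. Two slide rails along x at y +-0.036 up to z 0.065. Short yellow closing post, 0.13 high, at x -0.118, y 0.106.
- shuttle (a joint): Travel of the sliding aluminium nest along the rails in the press's +x direction, m: 0 = pulled right out to the loading end (as it starts), 0.15 = fully home against its stop, nest under the ram. Stays where it is left (about 3 N sliding friction, plus 12 N per m/s).
- push_face (a point): Middle of the front of the slide's upright push plate (black rubber pad on aluminium), 0.127 above the bench. Press axes: the front looks to -x, push to +x. Plate 100 mm wide (pad 80 x 36 mm), 9 mm thick in all, top edge 23 mm above this point, foot 48 mm below; nest centre 118 mm behind it.
- nest (a point): Floor of the round nest on the slide, z 0.079 above the bench, where the bundle stands; black ring 68 mm outside, 53.6 mm inside, 20 mm high.
- guard (a joint): Angle of the clear guard about its upright hinge, rad: 0 = fully shut across the press's front, against its stop; 1.57 = open, standing straight out to the front (-x) on the press's -y side. Stays where it is left (0.12 N m friction).
- guard_hinge (a point): On the guard's hinge axis, level with its top edge, 0.216 above the bench. Axes turn with the guard: +y along the panel to the free edge, -x outward (the face to push). Panel 196 mm long from the axis, bottom edge at 0.094, yellow frame 14 mm thick (7 mm each side of the axis) round a 4 mm clear sheet. Yellow post, 26 mm square, 0.23 high, 14 mm beyond the axis (press -y).
- guard_edge (a point): Top of the guard's free upright frame bar, on the middle of its outer face, 189 mm from the hinge axis along the guard's y and 7 mm out; the same axes as guard_hinge (-x = outward). z 0.216.
- bundle: Round bundle of pine sticks in a card sleeve, 50 mm across, 70 mm tall, standing loose in the nest (its top 0.149 above the bench). Origin at the centre of its underside, z up.
- spare: An equal bundle of sticks (50 mm across, 70 mm tall), standing loose on the bench near the front end of the press board. Origin at the centre of its underside.
- sleeve: Empty card sleeve, a tube 54 mm across and 40 mm tall, standing on the bench. Origin at the centre of its underside.
- bin: Red plastic bin 250 x 170 x 85 mm (long along its x) full of bundles that stand up to 75 mm, inside the rim. Origin at the centre of its underside.
- brush: Bench brush 200 mm long lying on the bench along its own x, under 60 mm high. Origin at the centre of its underside.
- ram_end (a point): Lower end of the press's square ram, 0.175 above the bench, over the press origin; press axes. The head above overhangs from x -0.06 to 0.055, y +-0.04, z 0.24 to 0.37 above the bench; a 60 mm tube stands on it up to 0.50; the hand lever rises at y -0.062 to 0.52. The column begins 97 mm behind (+x).
Not all that is in view belongs to the job. What is shaped like the bundle but blue or orange is not meant. What is shaped like the sleeve but black is not meant.

How it is judged:
On the way, in this order (a step that is already met when the one before it is completed fails the run):
1. the slide is fully home under the ram while the guard is still open (value of joint shuttle above 0.146 m and value of joint guard above 0.6 rad), for 0.2 s.
2. the guard is fully shut with the slide home (value of joint guard below 0.035 rad and value of joint shuttle above 0.146 m), for 0.2 s.
At the end, for the whole second after the job is handed in: The slide is home (within 4 mm of its stop), the guard is shut (within 0.035 rad), the bundle stands upright and still in the nest (seated, within 6 mm of its centre), and the spare bundle, sleeve, bin and brush are where they were (within 15 mm), bundle and sleeve upright (all of step 2 and horizontal distance between bundle and nest below 0.006 m and angle between each of bundle, spare, sleeve's own z axis and vertical below 0.1 rad and z of bundle in the frame of nest below 0.004 m and linear speed of bundle below 0.02 m/s and distance of each of spare, sleeve, bin, brush from where it was at the start of the episode below 0.015 m); the robot touches nothing.
It fails at once if the robot touches the bundle in the nest (contact force between any of the fingers, the arm and bundle above 0.5 N).
It fails at once if the bundle is lifted out of the nest (z of bundle in the frame of nest above 0.015 m).
It fails at once if the push plate is pinched or dragged from behind instead of pushed on its front (contact force between the fingers and shuttle above 1 N and x of the grasp point in the frame of push_face above 0 m).
It fails at once if the guard is closed by pinching it or from its inner side instead of being pushed on its outer face (contact force between the fingers and guard above 1 N and x of the grasp point in the frame of guard_edge above 0 m and velocity of joint guard below -0.05 rad/s).
It fails at once if another thing on the bench is moved, lifted or knocked over (distance of any of spare, sleeve, bin, brush from where it was at the start of the episode above 0.025 m or angle between any of spare, sleeve's own z axis and vertical above 0.4 rad).
It also fails if it takes over 50 s, if anything falls off the work surface, if the arm or the gripper's body presses on something with over 40 N, if the wrist force passes 120 N, or if a joint passes its speed limit or range.

### The arm

A 6-joint arm with a two-finger parallel gripper is mounted at the origin on the work surface. World frame = base frame: x ahead of the robot, y to its left, z up, the work surface at z = 0. Lengths are in m, angles in rad, forces in N, time in s.
With the tool pointing down it reaches from about 0.275 to 0.775 m from the base axis. Payload 14.6 kg.
Tool frame: the origin (TCP) lies midway between the tips of the shut fingers; the grasp point (between the pads) lies 19 mm behind it; z points along the fingers, y is the line along which they close (so a half turn about z gives the same grasp; the last joint's range is limited). The gripper opens to 85 mm and grips with 20 to 120 N. Pads are 22 mm wide; open, the fingers measure 114 mm over their backs; the gripper's body (76 mm by 85 mm) begins 54 mm behind the grasp point. The pads swing forward as they close: fully open they stand 13 mm farther back than shut.
Start: joints at [1.127, 0.263, -0.048, 1.259, 0, 1.415], TCP at [0.15, 0.503, 0.231] pointing down, gripper open.
Joint ranges: [-2.65, 2.65], [-0.89, 1.7], [-1.18, 1.37], [-2.13, 2.11], [-1.35, 1.29], [-3.14, 3.14]. Speed limits (rad/s): [1.89, 1.89, 2.57, 2.79, 3.14, 3.14].

### API

Orientations are given as a rotation vector (axis times angle).
In Python, from station import get_state, cams, arm gives the robot as it stands. The module is installed in compiled form; this text tells all that it offers.
- The arm moves only by the shell command python3 -m inch 'ROWS'. ROWS is JSON, a list of rows, each an object with "turn": the turn, a rotation vector about the world's x, y, z in rad, a list of three; "dp": the shift along the world's x, y, z in mm, a list of three; "hand": the finger opening in mm, from 0 to 85.4. In form: [{"turn": [rx, ry, rz], "dp": [tx, ty, tz], "hand": hand}, ...]. A call has 1 to 20 rows; each row is the pose to reach, as a shift and turn from the pose commanded when the call began; what a row does not reach only later rows make up. A row lasts 1/8 s, in which the tool goes at most 62.5 mm and 10.7 degrees, less where a joint would pass 70% of its speed; a pose out of reach is approached as far as the arm can. A call with a gripper value outside its range is refused whole. The fingers move at their own pace and stop on an object; the grip force is fixed at half the most. Time passes only in rows, so rows that repeat a pose let the fingers close. It gives the time, the measured TCP pose, the force, the opening and the grip force at its end, in the units of the state.
- get_state(): the state, without advancing time (a new reading comes with each control period).
- cams.capture(name): name is "scene" or "side" or "wrist"; returns the picture (420x560x3 uint8, red, green, blue); there is no depth.
- cams.camera_info(name): a dict with "K" (3x3 intrinsics, pixels), "k1" (the pictures are not rectified: a ray, as slopes to the right and down, at radius r is drawn at 1 + k1 r^2 times it, then the intrinsics apply), "view" (4x4, takes a point from world to camera coordinates). Camera axes: x right, y down, z forward; pixel columns grow to the right and rows downward; lengths in m; the calibration is good to about 2 mm. A picture is of the moment at which its call begins: read the wrist's pose just before it. camera_info takes no time and is no camera call; for the wrist camera it gives the pose at the moment of the call.
- arm.hand_in(): hands the job in; it is judged then, once.
The state is a dict: "time": time; "qpos": joint angles; "joint_vel": joint speeds; "tau": joint torques, N m; "eef_pos": TCP position; "eef_rot": TCP orientation; "contact_force": force on the tool from outside, world axes, zero at the start; "moment": the same for the moment, N m; "width": opening from 0.0 (shut) to 1.0 (fully open); "grip_force": force on a finger pad.
Only numpy, scipy, OpenCV 4.12 (cv2) and the standard library are available. Lean on these libraries where they do the work, as an engineer would, in place of code of your own. Each camera call takes 0.05 s, during which the arm holds its last target. There are 200 camera calls.

## Working session

There is one attempt and no reset: what is moved stays moved. The work goes in short steps, Python scripts to look and compute and a shell command to move; the robot and the scene stay as the last step left them, time stands still between calls to the robot, and variables do not carry over. Pictures are saved under pics/ and viewed, at most 10 in all, crops included, and the job is handed in when it is done.

```bash
mkdir -p pics; python3 - <<'E'
from station import get_state,cams
import cv2,numpy as np
s=get_state();print({k:np.round(v,3) for k,v in s.items()})
for n in("scene","side"):
    im=cams.capture(n);cv2.imwrite(f"pics/{n}0.png",im[:,:,::-1])
    print({k:np.round(v,4).tolist() for k,v in cams.camera_info(n).items()})
E
```

```text
{'time': np.float64(0.0), 'qpos': array([ 1.127,  0.264, -0.049,  1.259, -0.   ,  1.415]), 'joint_vel': array([ 0.001,  0.001, -0.001, -0.   ,  0.001, -0.   ]), 'tau': array([ 2.0000e-03, -6.3761e+01,  3.8456e+01,  1.4000e-02,  0.0000e+00,
       -0.0000e+00]), 'eef_pos': array([0.149, 0.503, 0.231]), 'eef_rot': array([-4.520e-01, -3.109e+00,  2.000e-03]), 'contact_force': array([ 0.03 , -0.181, -0.971]), 'moment': array([ 0.007,  0.049, -0.011]), 'grip_force': np.float64(0.0), 'width': np.float64(0.998)}
{'K': [[418.0858, 0.0, 284.8745], [0.0, 418.0858, 208.2496], [0.0, 0.0, 1.0]], 'k1': 0.0185, 'view': [[0.2615, 0.9651, 0.0123, -0.0578], [0.7287, -0.189, -0.6582, -0.2939], [-0.6329, 0.1811, -0.7528, 1.6016], [0.0, 0.0, 0.0, 1.0]]}
{'K': [[519.465, 0.0, 276.9538], [0.0, 519.465, 207.7165], [0.0, 0.0, 1.0]], 'k1': -0.0921, 'view': [[0.7682, -0.6402, -0.0019, -0.4637], [-0.4633, -0.5539, -0.6918, 0.3044], [0.4418, 0.5323, -0.7221, 1.3406], [0.0, 0.0, 0.0, 1.0]]}
```

View pics/scene0.png

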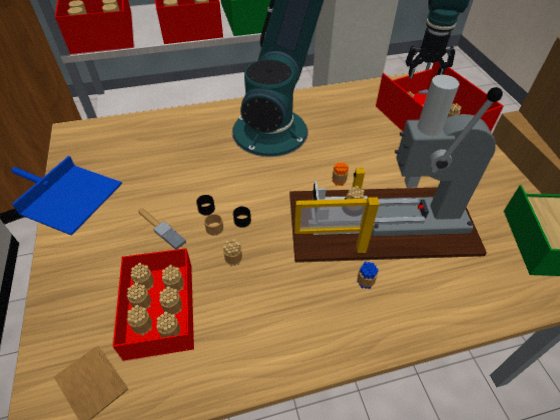

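View pics/side0.png

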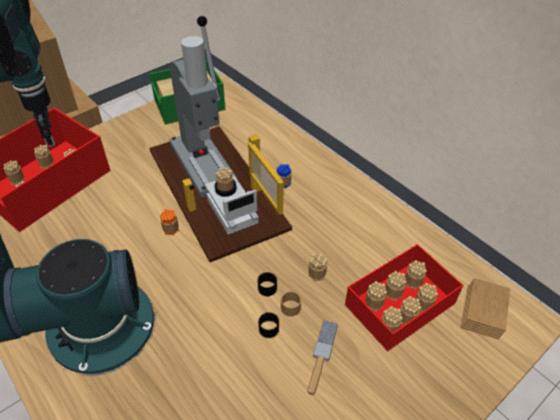

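Scene picture: the press board spans about (291,190)–(483,258), with its front end to the left. The push plate is at (317,195), the bundle in the nest at (355,195), and the open guard runs from (370,225) to (297,217). 

Look-alikes (scene pixels):
- **Bundles:** nest bundle (355,195) is the wanted one. Spare (232,250), orange (341,172), blue (368,272) and the bin bundles are not.
- **Sleeves:** brown (214,225) is the real one. The black ones are at (205,204) and (242,216).
- **Plate:** the only push plate is at side (238,203).

Next I measure.

```bash
cat > h.py <<'E'
import numpy as np,cv2
from station import cams,get_state
def ray(n,px):
    c=cams.camera_info(n);V=np.array(c["view"]);k=c["k1"]
    u=cv2.undistortPoints(np.array([[px]],float),np.array(c["K"]),np.array([k,0,0,0.]))[0,0]
    R=V[:3,:3];o=-R.T@V[:3,3];return o,R.T@np.array([u[0],u[1],1])
def onz(n,px,z):
    o,d=ray(n,px);return (o+d*(z-o[2])/d[2])
def proj(n,P):
    c=cams.camera_info(n);V=np.array(c["view"])
    r,_=cv2.Rodrigues(V[:3,:3]);return cv2.projectPoints(np.array(P,float).reshape(-1,1,3),r,V[:3,3],np.array(c["K"]),np.array([c["k1"],0,0,0.]))[0].reshape(-1,2)
E
python3 - <<'E'
from h import *
for n,roi in(("scene",(280,175,500,270)),("side",(140,120,300,265))):
    im=cv2.imread(f"pics/{n}0.png");x0,y0,x1,y1=roi
    hsv=cv2.cvtColor(im,cv2.COLOR_BGR2HSV)
    m=cv2.inRange(hsv,(0,60,15),(20,255,95));b=np.zeros_like(m);b[y0:y1,x0:x1]=m[y0:y1,x0:x1]
    b=cv2.morphologyEx(b,cv2.MORPH_OPEN,np.ones((3,3)))
    cs=cv2.findContours(b,0,1)[0];P=np.vstack([c for c in cs if cv2.contourArea(c)>60])
    h=cv2.convexHull(P);q=cv2.approxPolyDP(h,4,True)[:,0]
    for p in q: print(n,p,onz(n,p,.018).round(4))
    y=cv2.inRange(hsv,(18,150,100),(32,255,255))
    for c in cv2.findContours(y,0,1)[0]:
        if cv2.contourArea(c)>40: print(' yel',cv2.approxPolyDP(c,2,True)[:,0].tolist())
a=cv2.resize(cv2.imread("pics/scene0.png")[160:275,280:490],None,fx=3.7,fy=3.7,interpolation=2)
cv2.imwrite("pics/c1.png",a)
a=cv2.resize(cv2.imread("pics/side0.png")[120:265,140:300],None,fx=4,fy=4,interpolation=2)
cv2.imwrite("pics/c2.png",a)
E
```

```text
scene [485 254] [0.7217 0.4642 0.018 ]
scene [295 261] [ 0.6062 -0.0748  0.018 ]
scene [290 192] [ 0.3424 -0.0158  0.018 ]
scene [333 175] [0.3025 0.1474 0.018 ]
scene [436 188] [0.4461 0.4575 0.018 ]
scene [475 228] [0.629  0.4893 0.018 ]
 yel [[378, 198], [298, 200], [295, 232], [359, 231], [360, 226], [300, 229], [300, 208], [365, 205], [368, 202], [370, 205], [358, 252], [365, 252]]
 yel [[364, 168], [355, 168], [357, 177], [353, 186], [353, 178], [352, 187], [357, 185], [361, 189]]
side [291 229] [ 0.5905 -0.0811  0.018 ]
side [209 260] [ 0.3362 -0.0209  0.018 ]
side [150 148] [0.4589 0.5211 0.018 ]
side [219 128] [0.71   0.4572 0.018 ]
 yel [[187, 178], [182, 182], [188, 208], [193, 210], [193, 191], [188, 188], [191, 182]]
 yel [[251, 135], [248, 146], [252, 189], [261, 189], [278, 213], [281, 213], [283, 180], [259, 151], [257, 135]]
```

View pics/c1.png

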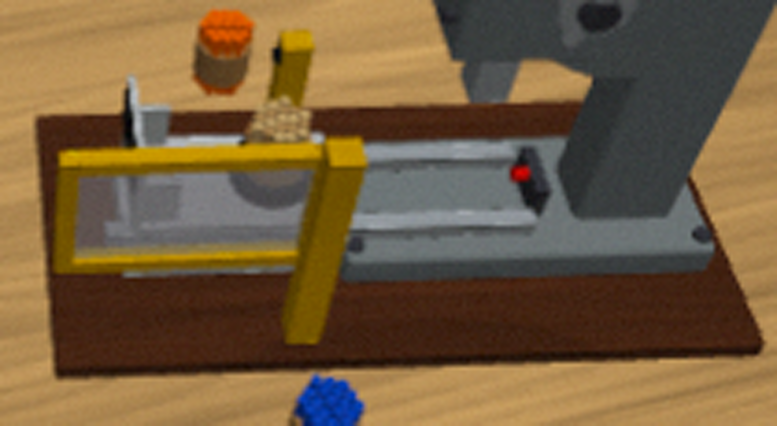

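View pics/c2.png

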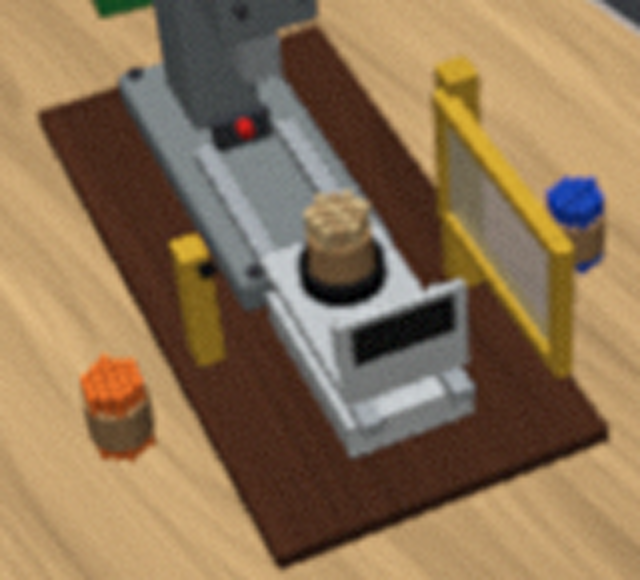

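The crops confirm it: the plate with the black pad is on the slide front at side (240,200). The guard is open with its free edge at side (281,195), and the hinge post is behind it at side (254,140). Next I fit the press pose.

```bash
cat >> h.py <<'E'
def loadpose(): return np.load("pose.npy")
def W(p,pose=None):
    x,y,a=loadpose() if pose is None else pose; p=np.atleast_2d(p).astype(float)
    c,s=np.cos(a),np.sin(a);return np.c_[x+c*p[:,0]-s*p[:,1],y+s*p[:,0]+c*p[:,1],p[:,2]]
E
python3 - <<'E'
from h import *
from scipy.optimize import least_squares
obs=[("scene",(290.3,191.9),(-.33,.135,.018)),("scene",(295.2,259.5),(-.33,-.135,.018)),("scene",(485.4,253.5),(.23,-.135,.018)),
("side",(209.5,259),(-.33,.135,.018)),("side",(291.5,228),(-.33,-.135,.018)),("side",(150,148),(.23,.135,.018)),("side",(219.5,127),(.23,-.135,.018)),
]
f=lambda v:np.concatenate([proj(n,W(P,v))[0]-p for n,p,P in obs])
r=least_squares(f,[.55,.25,1.35],loss='soft_l1');np.save("pose.npy",r.x);print(r.x,r.fun.round(1))
v=r.x
# checks: plate top corners (shuttle 0): find push_face x in press
def inpress(P):
    c,s=np.cos(v[2]),np.sin(v[2]);d=P-np.array([v[0],v[1],0]);return np.array([c*d[0]+s*d[1],-s*d[0]+c*d[1],P[2]]).round(4)
S=lambda a:(a[0]/4+140,a[1]/4+120); C=lambda a:(a[0]/3.7+280,a[1]/3.7+160)
for t,a,z in(("plateTL",(335,325),.15),("plateTR",(465,285),.15),("padTL",(355,335),.145),("padTR",(457,296),.145),("padBL",(355,365),.109),("guardfree outer",(572,245),.216),("guardfree in",(553,250),.216),("guardhinge in",(437,92),.216),("post top c",(457,72),.23),("bundletop",(337,207),.149),("shortpost",(187,247),.13)):
    print(t,inpress(onz("side",S(a),z)))
for t,a,z in(("guardfree top L far",(60,165),.216),("L near",(62,152),.216),("hinge",(322,147),.216),("posttop",(345,150),.23),("plate top",(132,80),.15),("bundletop",(280,118),.149),("shortpost",(297,38),.13)):
    print(t,inpress(onz("scene",C(a),z)))
for t,n,a,z in(("spare","side",(318,261),.07),("spare","scene",(232,246),.07),("blue","side",(285,170),.07),("orange","side",(168,215),.07),("orange","scene",(341,167),.07),("blue","scene",(368,267),.07)):
    P=onz(n,a,z);print(t,P.round(3),inpress(P))
print("pf",W([[-.268,0,.127],[-.118,0,.127],[0,0,.175]]))
E
```

```text
[0.54000803 0.27398391 1.35319469] [-1.7 -0.9 -1.6  0.1  1.2  0.1 -0.6  0.5  1.2 -1.3 -1.2 -0.8  0.1 -1.8]
plateTL [-0.2609  0.0484  0.15  ]
plateTR [-0.2668 -0.0489  0.15  ]
padTL [-0.2716  0.0383  0.145 ]
padTR [-0.2696 -0.0412  0.145 ]
padBL [-0.2655  0.0383  0.109 ]
guardfree outer [-0.327  -0.1022  0.216 ]
guardfree in [-0.3255 -0.0886  0.216 ]
guardhinge in [-0.1378 -0.0907  0.216 ]
post top c [-0.1396 -0.1065  0.23  ]
bundletop [-0.1485 -0.0014  0.149 ]
shortpost [-0.1176  0.107   0.13  ]
guardfree top L far [-0.3267 -0.1011  0.216 ]
L near [-0.3246 -0.0891  0.216 ]
hinge [-0.1427 -0.0909  0.216 ]
posttop [-0.1319 -0.1068  0.23  ]
plate top [-0.2584  0.0446  0.15  ]
bundletop [-0.1482  0.0006  0.149 ]
shortpost [-0.1142  0.1082  0.13  ]
spare [ 0.54  -0.249  0.07 ] [-0.5103 -0.1132  0.07  ]
spare [ 0.547 -0.241  0.07 ] [-0.5014 -0.1185  0.07  ]
blue [0.709 0.086 0.07 ] [-0.1474 -0.2052  0.07  ]
orange [0.319 0.157 0.07 ] [-0.1622  0.1903  0.07  ]
orange [0.323 0.163 0.07 ] [-0.1557  0.1881  0.07  ]
blue [0.707 0.098 0.07 ] [-0.1362 -0.2015  0.07  ]
pf [[0.48214993 0.01230387 0.127     ]
 [0.5145332  0.15876658 0.127     ]
 [0.54000803 0.27398391 0.175     ]]
```

```bash
python3 -m inch '[{"turn":[0,0,0],"dp":[0,0,60],"hand":0},{"turn":[0,0,0],"dp":[0,0,70],"hand":0},{"turn":[0,0,-0.15],"dp":[25,-50,70],"hand":0},{"turn":[0,0,-0.3],"dp":[50,-100,70],"hand":0},{"turn":[0,0,-0.45],"dp":[75,-150,70],"hand":0},{"turn":[0,0,-0.6],"dp":[100,-200,70],"hand":0},{"turn":[0,0,-0.75],"dp":[125,-250,70],"hand":0},{"turn":[0,0,-0.9],"dp":[150,-300,70],"hand":0},{"turn":[0,0,-1.05],"dp":[175,-355,70],"hand":0},{"turn":[0,0,-1.2],"dp":[200,-410,70],"hand":0},{"turn":[0,0,-1.35],"dp":[225,-460,70],"hand":0},{"turn":[0,0,-1.5],"dp":[250,-515,70],"hand":0},{"turn":[0,0,-1.5],"dp":[275,-570,70],"hand":0},{"turn":[0,0,-1.5],"dp":[305,-620,70],"hand":0},{"turn":[0,0,-1.5],"dp":[305,-620,70],"hand":0},{"turn":[0,0,-1.5],"dp":[305,-620,70],"hand":0},{"turn":[0,0,-1.5],"dp":[305,-620,70],"hand":0}]'; python3 -c "
from station import get_state;print(get_state()['qpos'].round(2))"
```

```text
time: 2.22
eef_pos: [0.4541, -0.1158, 0.3014]
eef_rot: [2.449, 1.968, 0.0]
contact_force: [-0.4, 0.1, 0.8]
width: 0.002
grip_force: 0.0
[-0.42  0.15 -0.01  1.41  0.    1.36]
```

```bash
python3 -m inch '[{"turn":[0.17,-0.038,0],"dp":[0,0,-30],"hand":0},{"turn":[0.342,-0.076,0],"dp":[0,0,-70],"hand":0},{"turn":[0.342,-0.076,0],"dp":[0,0,-120],"hand":0},{"turn":[0.342,-0.076,0],"dp":[0,0,-179],"hand":0},{"turn":[0.342,-0.076,0],"dp":[8,40,-179],"hand":0},{"turn":[0.342,-0.076,0],"dp":[15,67,-179],"hand":0},{"turn":[0.342,-0.076,0],"dp":[15,67,-179],"hand":0},{"turn":[0.342,-0.076,0],"dp":[15,67,-179],"hand":0}]'; python3 - <<'E'
from h import *
cv2.imwrite("pics/s2.png",cv2.resize(cams.capture("side")[60:300,100:340,::-1],None,fx=2.5,fy=2.5))
print(get_state()['qpos'].round(2))
E
```

```text
time: 3.22
eef_pos: [0.4694, -0.0495, 0.1226]
eef_rot: [-2.257, -1.814, -0.4]
contact_force: [-0.1, 0.0, 0.1]
width: 0.001
grip_force: 0.0
[-0.49  0.27 -0.4   1.    0.34  1.28]
```

View pics/s2.png

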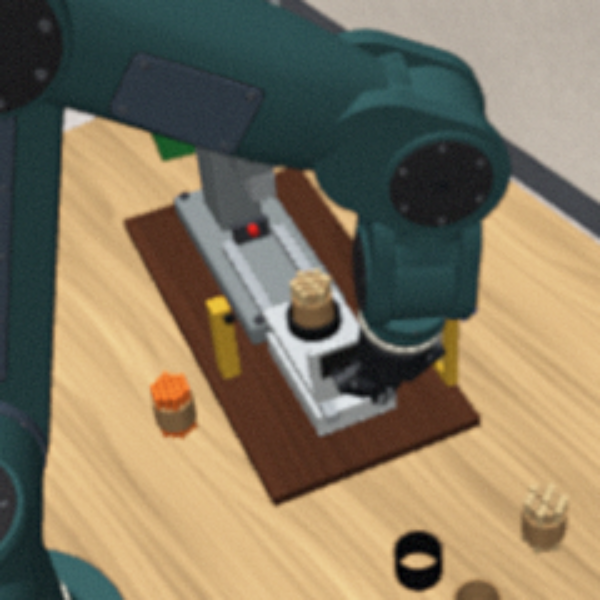

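```bash
python3 -m inch '[{"turn":[0,0,0],"dp":[4,20,0],"hand":0},{"turn":[0,0,0],"dp":[8,37,0],"hand":0},{"turn":[0,0,0],"dp":[9,43,0],"hand":0},{"turn":[0,0,0],"dp":[11,48,0],"hand":0},{"turn":[0,0,0],"dp":[12,54,0],"hand":0},{"turn":[0,0,0],"dp":[14,62,0],"hand":0},{"turn":[0,0,0],"dp":[16,71,0],"hand":0},{"turn":[0,0,0],"dp":[18,81,0],"hand":0},{"turn":[0,0,0],"dp":[20,91,0],"hand":0},{"turn":[0,0,0],"dp":[22,101,0],"hand":0},{"turn":[0,0,0],"dp":[25,111,0],"hand":0},{"turn":[0,0,0],"dp":[27,121,0],"hand":0},{"turn":[0,0,0],"dp":[29,131,0],"hand":0},{"turn":[0,0,0],"dp":[31,141,0],"hand":0},{"turn":[0,0,0],"dp":[33,150,0],"hand":0},{"turn":[0,0,0],"dp":[35,158,0],"hand":0},{"turn":[0,0,0],"dp":[36,165,0],"hand":0},{"turn":[0,0,0],"dp":[37,170,0],"hand":0},{"turn":[0,0,0],"dp":[38,174,0],"hand":0},{"turn":[0,0,0],"dp":[39,177,0],"hand":0}]'; python3 - <<'E'
from h import *
cv2.imwrite("pics/s3.png",cv2.resize(cams.capture("side")[60:300,100:340,::-1],None,fx=2.5,fy=2.5))
E
```

```text
time: 5.78
eef_pos: [0.5084, 0.1275, 0.1222]
eef_rot: [-2.258, -1.812, -0.4]
contact_force: [-2.0, -3.7, 1.6]
width: -0.002
grip_force: 1.7
```

View pics/s3.png

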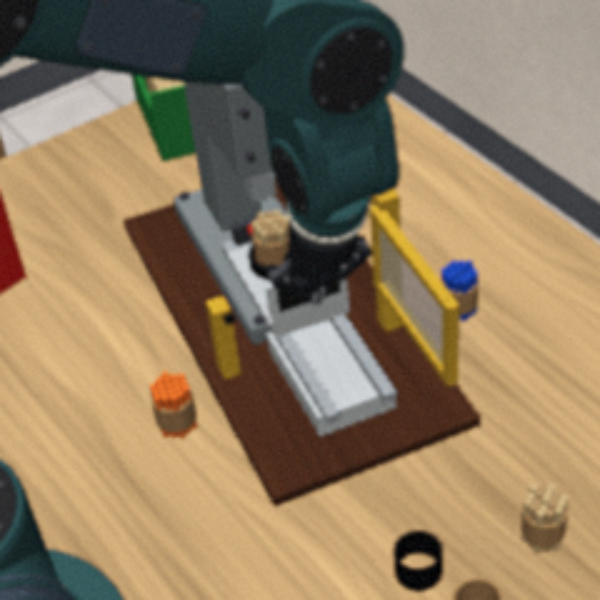

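The slide is moving with about 4 N on the tool and about 20 mm left to go. The bundle is upright at crop (268,235). I'll finish slowly.

```bash
python3 -m inch '[{"turn":[0,0,0],"dp":[0.6,3,0],"hand":0},{"turn":[0,0,0],"dp":[1.3,6,0],"hand":0},{"turn":[0,0,0],"dp":[2,9,0],"hand":0},{"turn":[0,0,0],"dp":[2.6,12,0],"hand":0},{"turn":[0,0,0],"dp":[3.1,14,0],"hand":0},{"turn":[0,0,0],"dp":[3.5,16,0],"hand":0},{"turn":[0,0,0],"dp":[3.8,17.5,0],"hand":0},{"turn":[0,0,0],"dp":[4,18.5,0],"hand":0},{"turn":[0,0,0],"dp":[4,18.5,0],"hand":0}]'
```

```text
time: 6.95
eef_pos: [0.5125, 0.1459, 0.1223]
eef_rot: [-2.258, -1.813, -0.4]
contact_force: [-1.9, -1.8, 0.7]
width: -0.0
grip_force: 0.7
```

```bash
python3 -m inch '[{"turn":[0,0,0],"dp":[0.3,1.5,0],"hand":0},{"turn":[0,0,0],"dp":[0.6,3,0],"hand":0},{"turn":[0,0,0],"dp":[0.9,4.5,0],"hand":0},{"turn":[0,0,0],"dp":[0.9,4.5,0],"hand":0}]'
```

```text
time: 7.45
eef_pos: [0.5135, 0.1504, 0.1223]
eef_rot: [-2.258, -1.813, -0.4]
contact_force: [-0.9, -0.0, -0.5]
width: 0.0
grip_force: 0.7
```

```bash
python3 -m inch '[{"turn":[0,0,0],"dp":[0.3,1.5,0],"hand":0},{"turn":[0,0,0],"dp":[0.6,3,0],"hand":0},{"turn":[0,0,0],"dp":[0.9,4,0],"hand":0}]';python3 -m inch '[{"turn":[0,0,0],"dp":[0.3,1.5,0],"hand":0},{"turn":[0,0,0],"dp":[0.6,3,0],"hand":0}]'
```

```text
time: 7.82
eef_pos: [0.5142, 0.1532, 0.1221]
eef_rot: [-2.261, -1.813, -0.397]
contact_force: [-6.6, -20.0, 8.8]
width: -0.001
grip_force: 10.4
time: 8.07
eef_pos: [0.5143, 0.1537, 0.122]
eef_rot: [-2.267, -1.814, -0.391]
contact_force: [-18.6, -48.9, 23.8]
width: 0.004
grip_force: 25.8
```

The force has risen to about 50 N with no further motion, so the slide is home. Next I back off, go over the guard and come down outside it.

```bash
python3 -m inch '[{"turn":[0,0,0],"dp":[-2,-10,0],"hand":0},{"turn":[0,0,0],"dp":[-11,-50,0],"hand":0},{"turn":[0,0,0],"dp":[-22,-100,0],"hand":0},{"turn":[0,0,0],"dp":[-35,-156,10],"hand":0},{"turn":[0,0,0],"dp":[-35,-156,70],"hand":0},{"turn":[0,0,0],"dp":[-35,-156,130],"hand":0},{"turn":[0,0,0],"dp":[-35,-156,178],"hand":0},{"turn":[0,0,0],"dp":[-35,-156,178],"hand":0},{"turn":[0,0,0],"dp":[20,-168,178],"hand":0},{"turn":[0,0,0],"dp":[65,-178,178],"hand":0},{"turn":[0,0,0],"dp":[107,-187,178],"hand":0},{"turn":[0,0,0],"dp":[107,-187,178],"hand":0},{"turn":[0,0,0],"dp":[107,-187,178],"hand":0},{"turn":[0,0,0],"dp":[107,-187,120],"hand":0},{"turn":[0,0,0],"dp":[107,-187,63],"hand":0},{"turn":[0,0,0],"dp":[107,-187,63],"hand":0},{"turn":[0,0,0],"dp":[107,-187,63],"hand":0}]';python3 - <<'E'
from h import *
cv2.imwrite("pics/s4.png",cv2.resize(cams.capture("side")[60:300,100:340,::-1],None,fx=2.5,fy=2.5))
cv2.imwrite("pics/s5.png",cv2.resize(cams.capture("scene")[100:300,240:500,::-1],None,fx=2.5,fy=2.5))
x,y,a=loadpose();p=get_state()['eef_pos'];d=p[:2]-[x,y];print(np.cos(a)*d[0]+np.sin(a)*d[1],-np.sin(a)*d[0]+np.cos(a)*d[1],p)
for t in np.linspace(1.57,0,9):
  n=np.array([-np.cos(t),-np.sin(t)]);q=np.array([-.132,-.095])+.155*np.array([-np.sin(t),np.cos(t)])+n*(.007+.013)
  w=W([q[0],q[1],.185])[0];print(round(t,2),((w-p)*1000).round(0)[:2])
E
```

```text
time: 10.2
eef_pos: [0.6224, -0.0298, 0.188]
eef_rot: [-2.259, -1.814, -0.403]
contact_force: [0.1, 0.2, 1.2]
width: -0.001
grip_force: 0.0
-0.2789855073953609 -0.14671299810815525 [ 0.62303151 -0.03009622  0.18810064]
1.57 [-33.  -1.]
1.37 [-63.   5.]
1.18 [-91.  16.]
0.98 [-117.   33.]
0.78 [-139.   55.]
0.59 [-156.   80.]
0.39 [-168.  108.]
0.2 [-174.  138.]
0.0 [-174.  169.]
```

View pics/s4.png

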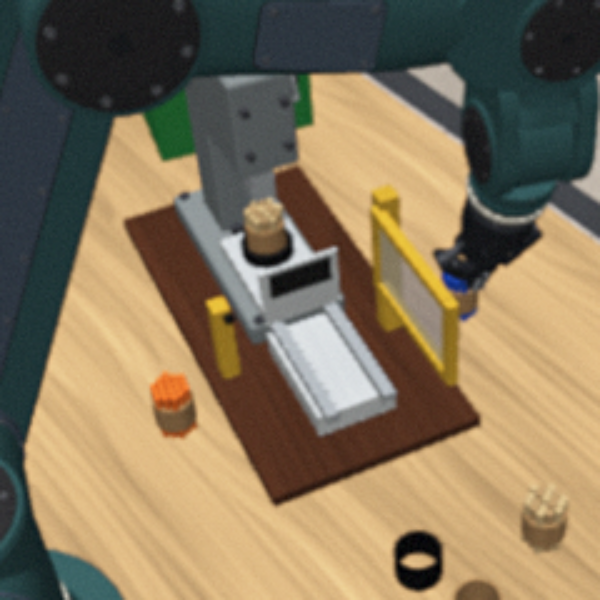

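View pics/s5.png

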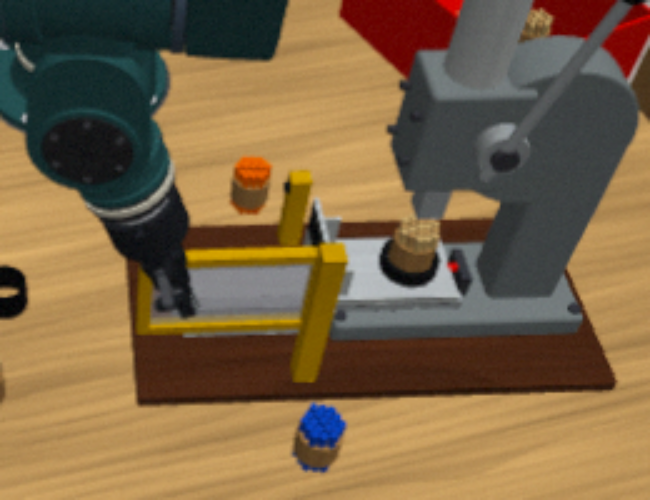

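Pictures: the slide is home with the plate at s4 crop (300,280), and the bundle is upright and seated at (265,235). The gripper is outside the guard near its free end. Next I push along the arc.

```bash
python3 -m inch '[{"turn":[0,0,0],"dp":[-12,-1,0],"hand":0},{"turn":[0,0,0],"dp":[-23,-1,0],"hand":0},{"turn":[0,0,0],"dp":[-33,-1,0],"hand":0},{"turn":[0,0,0],"dp":[-48,2,0],"hand":0},{"turn":[0,0,0],"dp":[-63,5,0],"hand":0},{"turn":[0,0,0],"dp":[-77,10,0],"hand":0},{"turn":[0,0,0],"dp":[-91,16,0],"hand":0},{"turn":[0,0,0],"dp":[-104,24,0],"hand":0},{"turn":[0,0,0],"dp":[-117,33,0],"hand":0},{"turn":[0,0,0],"dp":[-128,44,0],"hand":0},{"turn":[0,0,0],"dp":[-139,55,0],"hand":0},{"turn":[0,0,0],"dp":[-148,67,0],"hand":0},{"turn":[0,0,0],"dp":[-156,80,0],"hand":0},{"turn":[0,0,0],"dp":[-162,94,0],"hand":0},{"turn":[0,0,0],"dp":[-168,108,0],"hand":0},{"turn":[0,0,0],"dp":[-171,120,0],"hand":0},{"turn":[0,0,0],"dp":[-173,130,0],"hand":0},{"turn":[0,0,0],"dp":[-174,138,0],"hand":0},{"turn":[0,0,0],"dp":[-174,142,0],"hand":0}]'
```

```text
time: 12.68
eef_pos: [0.4478, 0.1127, 0.1852]
eef_rot: [-2.258, -1.813, -0.4]
contact_force: [-1.0, -0.9, -0.1]
width: 0.003
grip_force: 0.4
```

```bash
python3 -m inch '[{"turn":[0,0,0],"dp":[0,4,0],"hand":0},{"turn":[0,0,0],"dp":[0.5,8,0],"hand":0},{"turn":[0,0,0],"dp":[1,12,0],"hand":0},{"turn":[0,0,0],"dp":[1.5,16,0],"hand":0},{"turn":[0,0,0],"dp":[2,19,0],"hand":0},{"turn":[0,0,0],"dp":[2.5,22,0],"hand":0},{"turn":[0,0,0],"dp":[2.5,22,0],"hand":0}]'; python3 - <<'E'
from h import *
cv2.imwrite("pics/s6.png",cv2.resize(cams.capture("side")[60:300,100:340,::-1],None,fx=2.5,fy=2.5))
E
```

```text
time: 13.55
eef_pos: [0.4505, 0.1345, 0.1853]
eef_rot: [-2.258, -1.813, -0.4]
contact_force: [-0.3, 0.1, 0.5]
width: -0.002
grip_force: 0.0
```

View pics/s6.png

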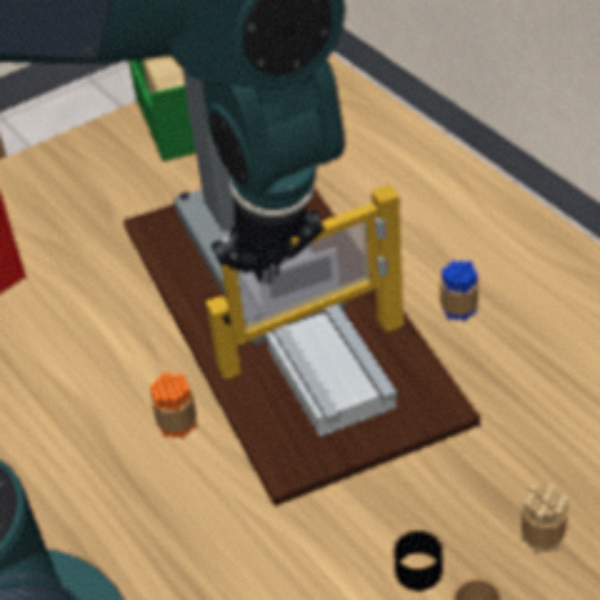

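The guard is nearly shut, with the tip on its outer face at crop (265,270). I keep pushing along press +x until it meets the stop.

```bash
python3 -m inch '[{"turn":[0,0,0],"dp":[0.6,3,0],"hand":0},{"turn":[0,0,0],"dp":[1.2,6,0],"hand":0},{"turn":[0,0,0],"dp":[1.6,8,0],"hand":0},{"turn":[0,0,0],"dp":[1.6,8,0],"hand":0}]'
```

```text
time: 14.1
eef_pos: [0.4521, 0.1425, 0.1853]
eef_rot: [-2.258, -1.813, -0.4]
contact_force: [-1.0, 0.6, -0.2]
width: -0.0
grip_force: 0.0
```

```bash
python3 -m inch '[{"turn":[0,0,0],"dp":[0.5,2,0],"hand":0},{"turn":[0,0,0],"dp":[0.9,4,0],"hand":0},{"turn":[0,0,0],"dp":[0.9,4,0],"hand":0}]'
```

```text
time: 14.48
eef_pos: [0.4529, 0.1462, 0.1852]
eef_rot: [-2.258, -1.813, -0.399]
contact_force: [-0.5, -2.6, 0.5]
width: -0.005
grip_force: 1.3
```

```bash
python3 -m inch '[{"turn":[0,0,0],"dp":[0.3,1.5,0],"hand":0},{"turn":[0,0,0],"dp":[0.6,3,0],"hand":0},{"turn":[0,0,0],"dp":[0.6,3,0],"hand":0}]'
```

```text
time: 14.85
eef_pos: [0.4531, 0.1469, 0.185]
eef_rot: [-2.264, -1.814, -0.394]
contact_force: [-9.9, -27.7, 9.4]
width: 0.004
grip_force: 13.5
```

```bash
python3 -m inch '[{"turn":[0,0,0],"dp":[0.3,1.5,0],"hand":0},{"turn":[0,0,0],"dp":[0.4,2,0],"hand":0},{"turn":[0,0,0],"dp":[0.4,2,0],"hand":0}]'
```

```text
time: 15.22
eef_pos: [0.4532, 0.1472, 0.1849]
eef_rot: [-2.268, -1.814, -0.39]
contact_force: [-17.1, -48.3, 19.1]
width: 0.001
grip_force: 22.8
```

The guard is hard against its stop. I retreat and check.

```bash
python3 -m inch '[{"turn":[0,0,0],"dp":[-1,-5,0],"hand":0},{"turn":[0,0,0],"dp":[-4,-20,0],"hand":0},{"turn":[0,0,0],"dp":[-13,-60,0],"hand":0},{"turn":[0,0,0],"dp":[-24,-110,10],"hand":0},{"turn":[0,0,0],"dp":[-35,-160,50],"hand":0},{"turn":[0,0,0],"dp":[-43,-200,100],"hand":0},{"turn":[0,0,0],"dp":[-43,-240,120],"hand":0},{"turn":[0,0,0],"dp":[-43,-240,120],"hand":0},{"turn":[0,0,0],"dp":[-43,-240,120],"hand":0}]'; python3 - <<'E'
from h import *
a=cv2.resize(cams.capture("side")[80:280,130:300,::-1],None,fx=2.3,fy=2.9)
b=cv2.resize(cams.capture("scene")[120:300,270:430,::-1],(400,580))
cv2.imwrite("pics/s7.png",np.hstack([a,b]))
E
```

```text
time: 16.35
eef_pos: [0.4109, -0.0884, 0.3049]
eef_rot: [-2.258, -1.812, -0.4]
contact_force: [0.3, 1.1, -0.2]
width: -0.002
grip_force: 0.0
```

View pics/s7.png

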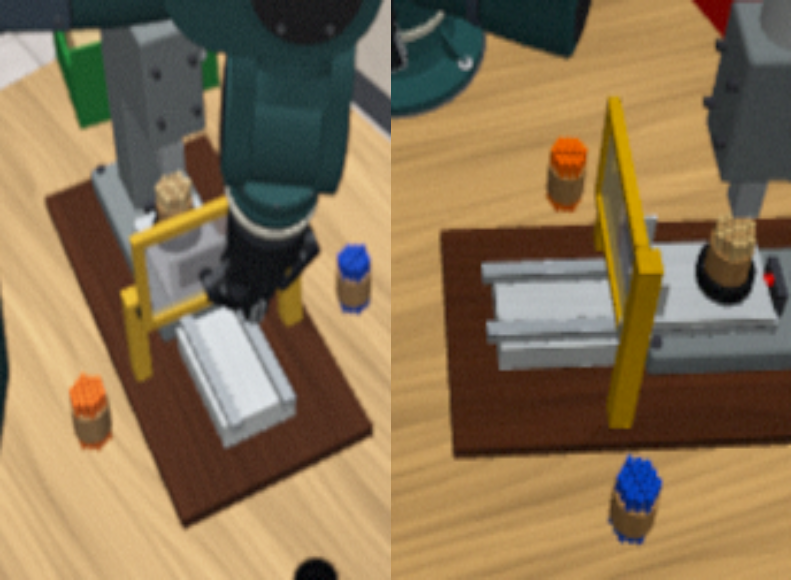

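The guard is shut against the short post at (140,290). The slide is home and the bundle is upright in its ring at (728,255). The arm is clear, so I hand in.

```bash
python3 -c "
from station import arm;print(arm.hand_in())"
```

```text
the job is handed in; nothing more can be done
None
```

I handed the job in at about 16 s: the slide is home against its stop, the guard is shut, and the bundle stands upright in the nest; the hand-in gave no verdict, and I did not re-measure the spare, sleeve, bin and brush at the end.

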